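Feed one disc and slide it into the nest

ROBOT

A 6-joint arm with a two-finger parallel gripper is mounted at the origin on the work surface. World frame = base frame: x ahead of the robot, y to its left, z up, the work surface at z = 0. Lengths are in mm, angles in degrees, forces in N, time in s.
With the tool pointing down it reaches from about 350 to 850 mm from the base axis. Payload 8.1 kg.
Tool frame: the origin (TCP) lies midway between the tips of the shut fingers; the grasp point (between the pads) lies 19 mm behind it (r.grasp_offset is the distance from the TCP to the grasp point, in mm); z points along the fingers, x is the direction in which the jaws open and shut, and the axes are right-handed (so a half turn about z gives the same grasp; the last joint's range is limited). The gripper opens to 85 mm and grips with 20 to 120 N. Pads are 22 mm wide; open, the fingers measure 114 mm over their backs; the gripper's body (76 mm by 85 mm) begins 54 mm behind the grasp point. The pads swing forward as they close: fully open they stand 13 mm farther back than shut.
Start: joints at [-70.841, 7.471, 85.268, -0, 87.261, -4.893], TCP at [244.567, -547.898, 231.292] pointing down, gripper open.
Joint ranges: [-169.43, 169.43], [-51.17, 129.36], [1.28, 143.12], [-76.62, 256.62], [0, 156.53], [-152.29, 152.29]. Speed limits (degrees/s): [136.94, 136.94, 159.86, 180, 180, 180].

INTERFACE

Orientations are given as [roll, pitch, yaw] about the fixed x, y, z axes, in that order (R = Rz(yaw) Ry(pitch) Rx(roll)).
In Python, from bench import r, optics, hand_in gives the robot as it stands.
- The arm moves only by the shell command python3 -m pendant 'ROWS' [FORCE]. ROWS is JSON, a list of rows, each a list of 5 numbers: the opening, from 0 (shut) to 1 (fully open), then the shift along the tool's x, y, z in mm, then the turn about the tool's z in degrees. A call has 1 to 10 rows; each row shifts and turns the commanded pose from where the row before left it, along the tool's axes as they then stand; what a row does not reach is not made up. A row lasts 1/10 s, in which the tool goes at most 50 mm and 8.59 degrees, less where a joint would pass 70% of its speed; a pose out of reach is approached as far as the arm can. A call with a gripper value outside its range is refused whole. The fingers move at their own pace and stop on an object; FORCE is the grip in N (left out, the last holds). Time passes only in rows, so rows that do not move let the fingers close. It gives the time, the measured TCP pose, the force and the opening at its end, in the units of the state.
- r.sense(): the state, without advancing time (a new reading comes with each control period).
- optics.snapshot(name): name is "scene" or "top"; returns (picture, depth): 384x512x3 uint8, blue, green, red; 384x512 float32, mm along the optical axis (not along the pixel's ray), 0 where there is no reading.
- optics.camera_params(name): a dict with "camera_matrix" (3x3 intrinsics, pixels), "eye" and "orientation" of the camera in the world. Camera axes: x right, y down, z forward; pixel columns grow to the right and rows downward; lengths in mm; the calibration is good to about 2 mm. A picture is of the moment at which its call begins. camera_params takes no time and is no camera call.
- hand_in(): hands the job in, once; it reports no verdict.
Trained networks look in the newest picture that a camera, given by its name, has taken for a name from the list of things; names that differ only in an ending like _2 or _b are one class to them, and where a whole thing is asked for, a point or a joint stands for the part that bears it (a point fixed in the world has none). Each returns a list of dicts, best first, with "score" (0 to 1); they miss things now and then, are a little off and sometimes report something else, mostly with a low value. They report only what shows in the picture. A call takes as long as a camera call. They do not tell look-alikes from the thing itself.
- optics.search_frame(camera, query): "at" ([x, y, z] in mm, in world coordinates, good to about 4 mm: the middle of the surface that is visible of it).
The state is a dict: "time": time; "joint_pos": joint angles; "qd": joint speeds; "joint_efforts": joint torques, N m; "tool_pos": TCP position; "tcp_rot": TCP orientation; "ft_force": force on the tool from outside, world axes, zero at the start; "wrist_torque": the same for the moment, N m; "finger_gap": finger opening in mm.
Only numpy, scipy, OpenCV 4.12 (cv2) and the standard library are available. Lean on these libraries where they do the work, as an engineer would, in place of code of your own. Each camera call takes 0.05 s, during which the arm holds its last target. There are 200 camera calls.

TASK

Press the feeder's plunger all the way down once and let it come back up, so that a single metal disc slides out onto the bench. Then push that disc along the bench with a fingertip, never lifting it, into the open front of the U-shaped nest beside the feeder until it rests against the nest's back wall. The other discs stay in the feeder, and everything else on the bench stays where it is.

Things in the scene. Friction and masses are not known exactly. Their poses are not given: they have to be found in the camera images.
- feeder: Fixed disc feeder: square magazine (50 x 57 mm, 46 mm tall, clear front) with a stack of four aluminium discs; behind it (x = +28 to +120 mm) a grey housing, 70 mm wide, 60 mm tall, feet to y = +-49 mm, carries the plunger. Origin: on the bench, on the axis of the stack; z up. Discs are fed along its -x, out of a low slot under the clear front 28 mm from the origin.
- plunger_top (a point): Centre of the top of the feeder's plunger head (round black knob, 38 mm across, 14 mm thick, on a steel stem above the grey housing), 110 mm above the bench when up, 70 mm along the feeder's +x from its origin. It moves straight down when pressed.
- plunger (a joint): Travel in m: 0 up, 0.036 fully down on its stop. A spring returns it in about 0.5 s. Pressing takes 6 N at first, up to 15 N at the bottom (plus 25 N per m/s), so a stop at a few newtons comes too early. Its blade (2.2 mm per mm of plunger) pushes the lowest disc out: after a full stroke that disc's centre is about 75 mm in front of the feeder's origin. Each further press feeds another disc.
- disc1: The lowest disc of the stack, the one that the first press ejects. Aluminium, 44 mm diameter, 10 mm thick, about 40 g, with a shallow dish in its top. Origin: centre of its underside; z up. It starts inside the magazine on the bench surface and slides on the bench.
- disc2: The second disc of the stack, same size, origin at the centre of its underside. It stays in the magazine, dropping 10 mm when the lowest disc has left and the plunger is up again.
- disc3: The third disc of the stack, same size, origin at the centre of its underside. It stays in the magazine, dropping 10 mm when the lowest disc has left and the plunger is up again.
- disc4: The top disc of the stack, same size, origin at the centre of its underside. It stays in the magazine, dropping 10 mm when the lowest disc has left and the plunger is up again.
- nest: Fixed U-shaped dark steel nest left or right of the feeder, open to its -x, 16 mm tall, no floor. Origin: on the bench, centre of a disc that is home (touching the back wall, midway between the sides). Inner face of back wall at x = +22 mm; side walls 52 mm apart from x = +22 to -8 mm, then flaring to 74 mm at x = -24 mm. z up. A disc enters along +x; home, its rear 14 mm stick out of the parallel walls.
- bin: Fixed open grey parts bin, 85 x 75 x 35 mm, on the other side of the feeder from the nest. Origin: centre of its underside. A bystander.
- tin: Brass-coloured tin, 40 mm diameter, 38 mm tall, on the bench between the robot and the feeder. Origin: centre of its underside. Loose bystander.
- screwdriver: Screwdriver lying on the bench, to the left. Origin: middle of its underside. Loose bystander.
- jar: Screw-top jar, 48 mm diameter, 65 mm tall, behind and left of the feeder. Origin: centre of its underside. Loose bystander.
- glue: Glue bottle, 52 mm diameter, 150 mm tall, behind and right of the feeder. Origin: centre of its underside. Loose bystander.
- wrench: Wrench lying on the bench to the right. Origin: middle of its underside. Loose bystander.
- offcut: Wood offcut, 90 x 45 x 30 mm, on the right. Origin: centre of its underside. Loose bystander.
Not all that is in view belongs to the job. What is shaped like the feeder but pink or turquoise is not meant. What is shaped like the disc4 but green or red is not meant.

How it is judged (in metres and radians):
On the way, in this order (a step that is already met when the one before it is completed fails the run):
1. the plunger is pressed down (at least 33 of its 36 mm) (value of joint plunger above 0.033 m), for 0.02 s.
2. the plunger is back up and the lowest disc lies on the bench in front of the feeder (value of joint plunger below 0.004 m and x of disc1 in the frame of feeder below -0.05 m and height (world z) of disc1 below 0.004 m), for 0.1 s.
3. the disc is home in the nest (x of disc1 in the frame of nest between -0.0045 and 0.004 m and y of disc1 in the frame of nest between -0.007 and 0.007 m and height (world z) of disc1 below 0.004 m and angle between disc1's own z axis and vertical below 0.1 rad), for 0.2 s.
At the end, for the whole second after the job is handed in: The ejected disc lies flat and still on the bench inside the nest, against its back wall (within 4.5 mm of touching) and between its sides; the plunger is up (within 4 mm); the other three discs are in the magazine (within 8 mm of its axis) (all of step 3 and horizontal distance between each of disc2, disc3, disc4 and feeder below 0.008 m and value of joint plunger below 0.004 m and linear speed of disc1 below 0.01 m/s).
It fails at once if the ejected disc is lifted off the bench (more than 12 mm) (height (world z) of disc1 above 0.012 m).
It fails at once if another disc is fed out or lifted out of the magazine (moves more than 20 mm) (distance of any of disc2, disc3, disc4 from where it was at the start of the episode above 0.02 m).
It fails at once if a loose bystander is moved more than 20 mm (distance of any of tin, screwdriver, jar, glue, wrench, offcut from where it was at the start of the episode above 0.02 m).
It also fails if it takes over 72 s, if anything falls off the work surface, if the arm or the gripper's body presses on something with over 40 N, if the wrist force passes 120 N, or if a joint passes its speed limit or range.

## Working session

There is one attempt and no reset: what is moved stays moved. The work goes in short steps, Python scripts to look and compute and a shell command to move; the robot and the scene stay as the last step left them, time stands still between calls to the robot, and variables do not carry over. Pictures are saved under pics/ and viewed, about 8 in all and at most 12, crops included, and the job is handed in when it is done.

```bash
mkdir -p pics; ls; python3 - <<'E'
from bench import r, optics
import cv2,numpy as np
for n in("scene","top"):
    p,d=optics.snapshot(n); cv2.imwrite(f"pics/{n}0.png",p); np.save(f"pics/{n}0.npy",d)
    print(n,optics.camera_params(n))
    for q in("feeder","nest","plunger_top","tin","bin"):
        print(q,[(np.round(x["at"]),round(x["score"],2)) for x in optics.search_frame(n,q)])
s=r.sense();print(s["tool_pos"],s["tcp_rot"],s["time"],s["finger_gap"])
E
```

```text
pics
scene {'camera_matrix': array([[374.91832316,   0.        , 270.17172946],
       [  0.        , 374.91832316, 189.6640124 ],
       [  0.        ,   0.        ,   1.        ]]), 'eye': array([1102.26559852, -398.34729139, 1127.03608484]), 'orientation': array([-145.58095306,   -0.63936624,   57.84303693])}
feeder [(array([359., 180.,  59.]), 0.88), (array([662.,  31.,  60.]), 0.77), (array([ 413., -111.,   58.]), 0.76)]
nest [(array([594., 220.,   8.]), 0.75)]
plunger_top [(array([358., 190., 111.]), 0.61), (array([662.,  38., 111.]), 0.56), (array([ 400., -114.,  114.]), 0.53)]
tin [(array([390.,  37.,  40.]), 0.44)]
bin [(array([ 558., -209.,   14.]), 0.86), (array([ 464., -402.,    5.]), 0.74), (array([661.,  39., 110.]), 0.55)]
top {'camera_matrix': array([[400.9654467 ,   0.        , 257.81699218],
       [  0.        , 400.9654467 , 189.52415336],
       [  0.        ,   0.        ,   1.        ]]), 'eye': array([ 416.74109563,   -7.6093504 , 1123.3170719 ]), 'orientation': array([-175.00447486,    1.00021328,  -89.48683158])}
feeder [(array([ 392., -102.,   56.]), 0.87), (array([350., 184.,  60.]), 0.85), (array([585.,  58.,  39.]), 0.68)]
nest [(array([599., 224.,   8.]), 0.5)]
plunger_top [(array([651.,  42., 110.]), 0.63), (array([ 396., -107.,  113.]), 0.57), (array([354., 189., 108.]), 0.53)]
tin [(array([ 462., -398.,    4.]), 0.75), (array([587.,  54.,  36.]), 0.7), (array([376.,  42.,  38.]), 0.69), (array([652.,  44., 113.]), 0.52)]
bin [(array([ 559., -214.,    3.]), 0.88)]
[ 244.58054689 -547.87451738  231.2807565 ] [-1.79998221e+02  2.24492098e-03 -6.59455652e+01] 0.6 85.07895653934811
```

```bash
python3 - <<'E'
import cv2
for n in("top",):
    p=cv2.imread(f"pics/{n}0.png"); cv2.imwrite(f"pics/{n}1.png",cv2.resize(p,(800,600),interpolation=cv2.INTER_CUBIC))
E
```

```text
(no output)
```

View pics/top1.png

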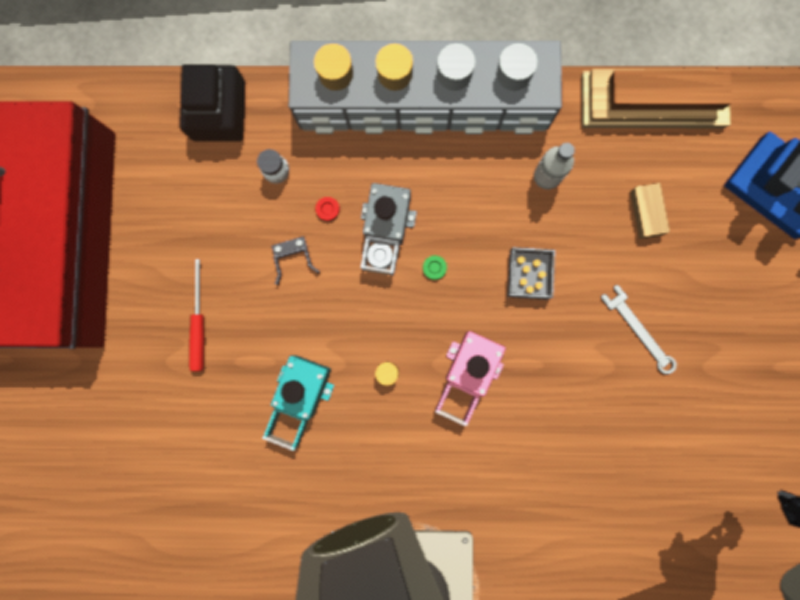

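View pics/scene0.png

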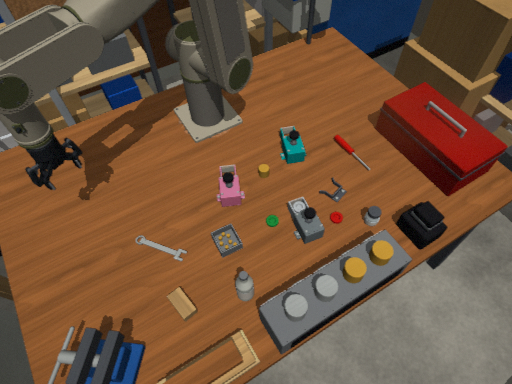

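The scene shows three feeder shapes (800x600 top view): grey at (385,225), pink at (470,375) and turquoise at (298,400). The grey one fits, since it holds the aluminium discs and has the nest (290,255) on its left and the bin (530,273) on its right. Next I'll confirm it in a crop and measure.

```bash
cat > h.py <<'E'
import cv2,numpy as np
from scipy.spatial.transform import Rotation as Ro
from bench import optics
def cam(n):
    c=optics.camera_params(n); return c["camera_matrix"],c["eye"],Ro.from_euler("xyz",c["orientation"],degrees=True).as_matrix()
def cloud(n,d):
    K,e,R=cam(n); v,u=np.mgrid[:d.shape[0],:d.shape[1]]
    P=np.stack([(u-K[0,2])/K[0,0]*d,(v-K[1,2])/K[1,1]*d,d],-1)@R.T+e
    P[d==0]=np.nan; return P
def proj(n,X):
    K,e,R=cam(n); q=(np.atleast_2d(X)-e)@R@K.T; return q[:,:2]/q[:,2:]
def atz(n,uv,z):
    K,e,R=cam(n); uv=np.atleast_2d(uv); ray=np.c_[uv,np.ones(len(uv))]@np.linalg.inv(K).T@R.T
    return e+ray*((z-e[2])/ray[:,2])[:,None]
E
python3 - <<'E'
from h import *
p=cv2.imread("pics/top0.png"); c=p[110:185,170:285]
cv2.imwrite("pics/c1.png",cv2.resize(c,None,fx=6.9,fy=6.9,interpolation=cv2.INTER_CUBIC))
p=cv2.imread("pics/scene0.png"); c=p[165:250,260:380]
cv2.imwrite("pics/c2.png",cv2.resize(c,None,fx=6.5,fy=6.5,interpolation=cv2.INTER_CUBIC))
for n in("top","scene"):
    P=cloud(n,np.load(f"pics/{n}0.npy")).reshape(-1,3)
    near=np.hypot(P[:,0]-655,P[:,1]-42)<45
    k=P[near&(P[:,2]>100)]; print(n,"knob",len(k),k.mean(0),(np.nanmin(k,0)+np.nanmax(k,0))/2)
    h=P[(np.hypot(P[:,0]-640,P[:,1]-42)<110)&(P[:,2]>54)&(P[:,2]<66)]; print("house",len(h),cv2.minAreaRect(h[:,:2].astype(np.float32)))
    w=P[(abs(P[:,0]-600)<50)&(abs(P[:,1]-222)<60)&(P[:,2]>11)&(P[:,2]<22)]; print("nest",len(w),cv2.minAreaRect(w[:,:2].astype(np.float32)))
    b=P[(abs(P[:,0]-520)<30)&(abs(P[:,1]-100)<30)]; print("bench z",np.nanmedian(b[:,2]))
    m=P[(np.hypot(P[:,0]-585,P[:,1]-55)<50)&(P[:,2]>30)&(P[:,2]<52)]; print("mag",len(m),cv2.minAreaRect(m[:,:2].astype(np.float32)))
E
```

```text
top knob 167 [652.26009391  43.70199879 109.02499771] [652.96151072  43.96953244 107.28065737]
house 689 ((657.70849609375, 42.84588623046875), (69.4510498046875, 92.86561584472656), 80.39964294433594)
nest 93 ((576.4389038085938, 206.84130859375), (45.340885162353516, 76.81291961669922), 6.904384613037109)
bench z -0.45968012837010974
mag 400 ((585.3926391601562, 51.230899810791016), (65.2513427734375, 62.084999084472656), 83.01615905761719)
scene knob 109 [657.9420746   42.59027412 109.58307382] [656.7403833   43.5414647  107.21816995]
house 420 ((661.47900390625, 43.860206604003906), (70.61547088623047, 92.65249633789062), 81.61448669433594)
nest 72 ((581.7901000976562, 208.7458953857422), (65.08134460449219, 74.30538177490234), 15.373104095458984)
bench z 0.7167387958222662
mag 219 ((589.0052490234375, 52.68273162841797), (63.297733306884766, 63.54435729980469), 80.04993438720703)
```

View pics/c1.png

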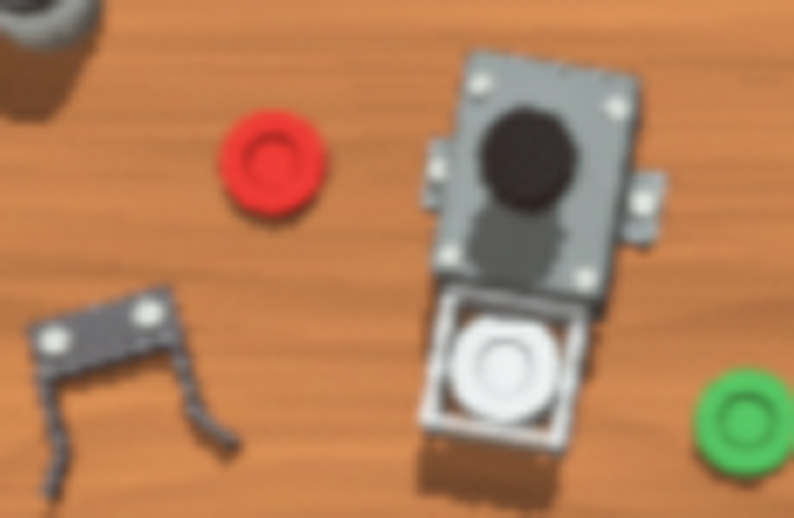

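View pics/c2.png

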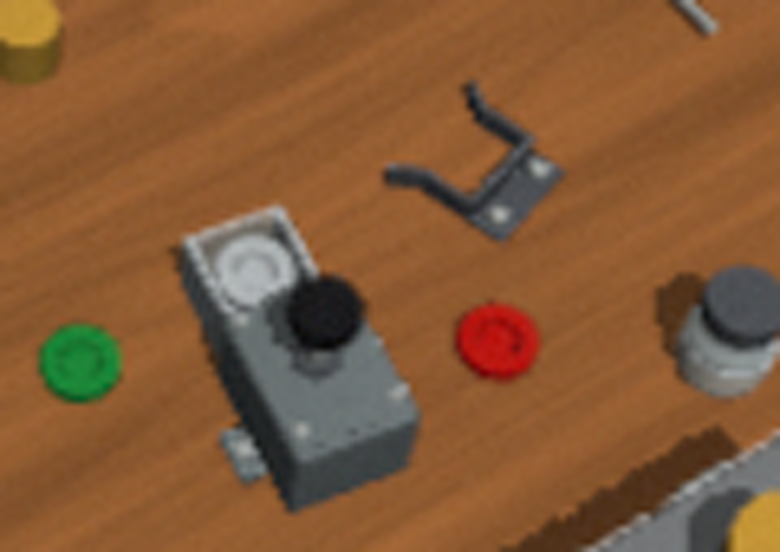

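The crop confirms the grey feeder, with clear magazine and silver disc at c1 (505,368), and the nest at c1 (110,350), which is yawed opposite to the feeder. I'll fit the nest pose and start the arm towards the plunger. The knob is at about (655,43) and the world offset from the TCP is (410,591), which is tool (-373,-615).

```bash
python3 - <<'E'
from h import *
from scipy.optimize import minimize
# fit the inner outline + plate of the nest: wall centre-lines vs. dark mask, both views
W=4.;pts=[]
for s in(1,-1):
    pts+=[(x,s*(26+W/2)) for x in np.arange(-8,22,1.)]+[(-8-16*t,s*(26+11*t+W/2)) for t in np.linspace(0,1,18)]
pts+=[(22+a,y) for a in(2,6,10) for y in np.arange(-26,27,2.)]
free=[(x,y) for x in np.arange(-20,19,2.) for y in np.arange(-22,23,2.)]
im={n:cv2.GaussianBlur(cv2.imread(f"pics/{n}0.png").max(2).astype(np.float32),(3,3),0) for n in("top","scene")}
def samp(n,q,c,z):
    a=np.radians(c[2]);q=np.array(q);X=np.c_[c[0]+q[:,0]*np.cos(a)-q[:,1]*np.sin(a),c[1]+q[:,0]*np.sin(a)+q[:,1]*np.cos(a),np.full(len(q),z)]
    uv=proj(n,X).astype(np.float32); return cv2.remap(im[n],uv[:,0],uv[:,1],cv2.INTER_LINEAR).mean()
for S in(("top",),("scene",),("top","scene")):
    f=lambda c:sum(samp(n,pts,c,16)-samp(n,free,c,1) for n in S)
    best=min((minimize(f,(x,y,a),method="Nelder-Mead") for x in(575,590) for y in(212,224) for a in(8,18)),key=lambda o:o.fun)
    print(S,best.x.round(1),round(best.fun,1))
print(atz("top",[[170+48/6.9,110+378/6.9],[170+172/6.9,110+340/6.9]],16).round(1))
E
python3 -m pendant '[[0,-25,-41,0,0],[0,-25,-41,0,0],[0,-25,-41,0,0],[0,-25,-41,0,0],[0,-25,-41,0,0],[0,-25,-41,0,0],[0,-25,-41,0,0],[0,-25,-41,0,0],[0,-25,-41,0,0],[0,-25,-41,0,0]]'
```

```text
('top',) [563.5 208.2  15.7] -87.5
time: 1.6
tool_pos: [518.0, -150.7, 231.6]
tcp_rot: [-180.0, -0.0, -65.9]
ft_force: [0.9, -0.1, 0.6]
finger_gap: -0.1Traceback (most recent call last):
  File "<stdin>", line 15, in <module>
  File "<stdin>", line 15, in <genexpr>
    res = _minimize_neldermead(fun, x0, args, callback, bounds=bounds,
                               **options)
    fxr = func(xr)
    fx = function(np.copy(x), *(wrapper_args + args))
  File "<stdin>", line 14, in <lambda>
  File "<stdin>", line 14, in <genexpr>
  File "<stdin>", line 12, in samp
  File "h.py", line 11, in proj
    K,e,R=cam(n); q=(np.atleast_2d(X)-e)@R@K.T; return q[:,:2]/q[:,2:]
          ~~~^^^
  File "h.py", line 5, in cam
    c=optics.camera_params(n); return c["camera_matrix"],c["eye"],Ro.from_euler("xyz",c["orientation"],degrees=True).as_matrix()
ValueError: time passes only in moves, steps and waits
```

```bash
sed -i 's/^def cam/from functools import lru_cache\n@lru_cache\ndef cam/' h.py; python3 - <<'E'
from h import *
from scipy.optimize import minimize
W=4.;pts=[]
for s in(1,-1):
    pts+=[(x,s*(26+W/2)) for x in np.arange(-8,22,1.)]+[(-8-16*t,s*(26+11*t+W/2)) for t in np.linspace(0,1,18)]
pts+=[(22+a,y) for a in(2,6,10) for y in np.arange(-26,27,2.)]
free=[(x,y) for x in np.arange(-20,19,2.) for y in np.arange(-22,23,2.)]
im={n:cv2.GaussianBlur(cv2.imread(f"pics/{n}0.png").max(2).astype(np.float32),(3,3),0) for n in("top","scene")}
def samp(n,q,c,z):
    a=np.radians(c[2]);q=np.array(q);X=np.c_[c[0]+q[:,0]*np.cos(a)-q[:,1]*np.sin(a),c[1]+q[:,0]*np.sin(a)+q[:,1]*np.cos(a),np.full(len(q),z)]
    uv=proj(n,X).astype(np.float32); return cv2.remap(im[n],uv[:,0],uv[:,1],cv2.INTER_LINEAR).mean()
for S in(("top",),("scene",),("top","scene")):
    f=lambda c:sum(samp(n,pts,c,16)-samp(n,free,c,1) for n in S)
    best=min((minimize(f,(x,y,a),method="Nelder-Mead") for x in(560,575) for y in(204,212) for a in(8,18)),key=lambda o:o.fun)
    print(S,best.x.round(1),round(best.fun,1))
print(atz("top",[[170+48/6.9,110+378/6.9],[170+172/6.9,110+340/6.9]],16).round(1))
E
python3 -m pendant '[[0,-24,-41,0,0],[0,-24,-41,0,0],[0,-24,-41,0,0],[0,-24,-41,0,0],[0,-24,-41,0,0],[0,0,0,35,0],[0,0,0,35,0],[0,0,0,35,0],[0,0,0,0,0]]'
```

```text
('top',) [563.4 208.2  15.7] -87.5
('scene',) [571. 207.  17.] -56.2
('top', 'scene') [565.9 208.2  15.9] -132.4
[[581.2 239.5  16. ]
 [597.  189.4  16. ]]
time: 2.5
tool_pos: [651.1, 40.9, 119.4]
tcp_rot: [179.4, 0.3, -65.9]
ft_force: [-1.3, -0.1, -0.7]
finger_gap: -0.0
```

```bash
python3 -m pendant '[[0,0,0,8,0],[0,0,0,8,0],[0,0,0,8,0],[0,0,0,8,0],[0,0,0,6,0],[0,0,0,0,0]]'
```

```text
time: 3.1
tool_pos: [657.3, 40.5, 90.8]
tcp_rot: [-179.8, -0.1, -66.0]
ft_force: [-0.4, 0.1, 5.6]
finger_gap: 0.1
```

```bash
python3 -m pendant '[[0,0,0,4,0],[0,0,0,2,0],[0,0,0,0,0]]'
```

```text
time: 3.4
tool_pos: [657.3, 40.5, 85.2]
tcp_rot: [-179.8, -0.1, -66.0]
ft_force: [-1.8, -0.4, 7.6]
finger_gap: -0.0
```

```bash
python3 -m pendant '[[0,0,0,4,0],[0,0,0,4,0],[0,0,0,1.5,0],[0,0,0,0,0]]'
```

```text
time: 3.8
tool_pos: [657.3, 40.4, 75.8]
tcp_rot: [-179.8, -0.1, -66.0]
ft_force: [-2.8, 0.1, 7.8]
finger_gap: -0.2
```

```bash
python3 -m pendant '[[0,0,0,1,0],[0,0,0,0,0]]'
```

```text
time: 4.0
tool_pos: [657.3, 40.5, 75.0]
tcp_rot: [-179.8, -0.1, -66.0]
ft_force: [-3.0, -1.3, 7.6]
finger_gap: -0.0
```

```bash
python3 -m pendant '[[0,0,0,1,0],[0,0,0,0,0]]'
```

```text
time: 4.2
tool_pos: [657.3, 40.5, 74.1]
tcp_rot: [-179.8, -0.1, -66.0]
ft_force: [-2.8, -0.7, 8.4]
finger_gap: 0.1
```

```bash
python3 -m pendant '[[0,0,0,1,0],[0,0,0,0,0]]'
```

```text
time: 4.4
tool_pos: [657.4, 40.4, 74.0]
tcp_rot: [-179.8, -0.1, -66.0]
ft_force: [-6.2, 0.2, 14.7]
finger_gap: 0.1
```

```bash
python3 - <<'E'
from h import *
for n in("top","scene"):
    p,d=optics.snapshot(n); cv2.imwrite(f"pics/{n}2.png",p); np.save(f"pics/{n}2.npy",d)
c=cv2.imread("pics/scene2.png")[150:260,250:390]
cv2.imwrite("pics/c3.png",cv2.resize(c,None,fx=5.4,fy=5.4,interpolation=cv2.INTER_CUBIC))
E
```

```text
(no output)
```

View pics/c3.png

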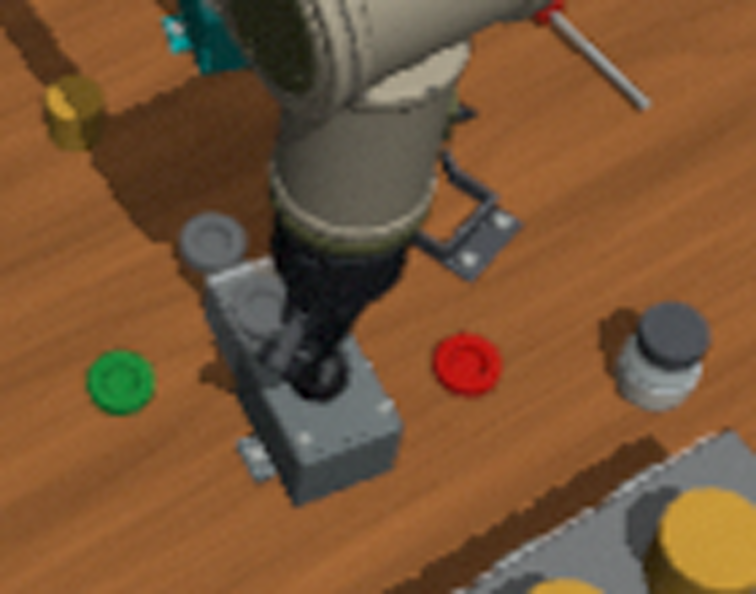

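The disc is out at c3 (213,240) and the plunger reached its stop, with z held at 74 and the force rising. I'll release and move to the near side of the disc.

```bash
python3 -m pendant '[[0,0,0,-40,0],[0,0,0,-40,0],[0.23,-10.5,35,0,0],[0.23,-10.5,35,0,0],[0.23,-10.5,35,0,0],[0.23,-10.5,35,0,0],[0.23,0,0,0,-8.25],[0.23,0,0,0,-8.25],[0.23,0,0,0,-8.25],[0.23,0,0,0,-8.25]]'
python3 -m pendant '[[0.23,0,0,0,-8.25],[0.23,0,0,0,-8.25],[0.23,0,0,0,-8.25],[0.23,0,0,0,-8.25],[0.23,0,0,0,0]]'
cat > disc.py <<'E'
from h import *
import sys
def disc(n,tag,guess,box=60):
    p,d=optics.snapshot(n); cv2.imwrite(f"pics/{n}{tag}.png",p)
    P=cloud(n,d); q=P.reshape(-1,3); g=q[(np.hypot(q[:,0]-guess[0],q[:,1]-guess[1])<box)&(q[:,2]>6)&(q[:,2]<14)]
    hsv=cv2.cvtColor(p,cv2.COLOR_BGR2HSV)
    m=((np.hypot(P[...,0]-guess[0],P[...,1]-guess[1])<box)&(P[...,2]<16)&(hsv[...,1]<70)&(hsv[...,2]>60)).astype(np.uint8)
    k,l,s,c=cv2.connectedComponentsWithStats(m)
    for i in range(1,k):
        if s[i,4]>60: print(n,"area",s[i,4],"px",c[i].round(1),"world",atz(n,c[i],9)[0].round(1))
    print(n,"depth-based",len(g),g.mean(0).round(1) if len(g) else "", "rim mid",((g.min(0)+g.max(0))/2).round(1) if len(g) else "")
if __name__=="__main__":
    for n in("top","scene"): disc(n,sys.argv[1],(float(sys.argv[2]),float(sys.argv[3])),float(sys.argv[4]))
    if len(sys.argv)>5:
        a,b,x,y,f=sys.argv[5],*map(int,sys.argv[6:9]),float(sys.argv[9])
E
python3 disc.py 3 512 66 40
python3 - <<'E'
from h import *
for n in("top","scene"):
    c=cv2.imread(f"pics/{n}3.png"); u,v=proj(n,[[512,80,5]])[0].astype(int)
    cv2.imwrite(f"pics/z{n}.png",cv2.resize(c[v-50:v+50,u-33:u+33],None,fx=6,fy=6,interpolation=cv2.INTER_CUBIC)); print(n,u,v)
cv2.imwrite("pics/c4.png",np.hstack([cv2.imread("pics/ztop.png"),cv2.imread("pics/zscene.png")]))
E
```

```text
time: 5.5
tool_pos: [511.3, 21.7, 151.5]
tcp_rot: [-179.9, -0.2, -32.6]
ft_force: [0.4, 0.5, 0.4]
finger_gap: 19.9
time: 6.0
tool_pos: [511.2, 21.8, 151.1]
tcp_rot: [180.0, -0.1, 0.2]
ft_force: [0.0, 0.3, -0.0]
finger_gap: 19.4
top depth-based 33 [495.1  73.4   9.3] rim mid [494.1  73.4   9.9]
scene area 111 px [288.9 194.6] world [513.8  65.7   9. ]
scene depth-based 85 [514.4  67.4   9.7] rim mid [513.2  57.9   9.8]
top 233 190
scene 291 193
```

View pics/c4.png

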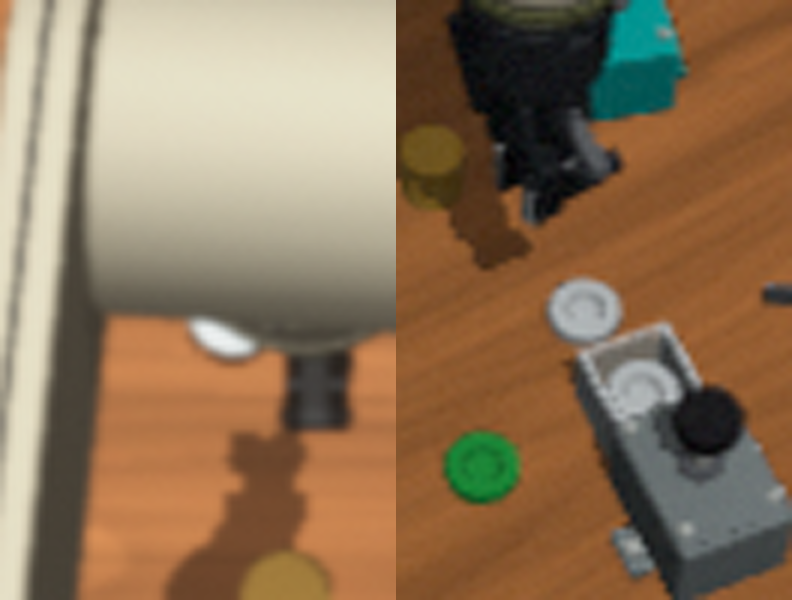

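```bash
python3 -m pendant '[[0.23,0,0,45,0],[0.23,0,0,45,0],[0.23,0,0,40,0],[0.23,0,0,12,0],[0.23,0,0,5,0],[0.23,0,0,1.5,0],[0.23,0,0,0,0]]'
python3 -m pendant '[[0.23,0,-10,0,0],[0.23,0,-10,0,0],[0.23,0,-8,0,0],[0.23,0,-8,0,0],[0.23,0,-8,0,0],[0.23,0,-8,0,0],[0.23,0,0,0,0]]'
python3 disc.py 4 512 105 45
python3 - <<'E'
from h import *
n="scene";c=cv2.imread(f"pics/{n}4.png"); u,v=proj(n,[[512,110,5]])[0].astype(int)
cv2.imwrite("pics/c5.png",cv2.resize(c[v-40:v+40,u-50:u+50],None,fx=6,fy=6,interpolation=cv2.INTER_CUBIC)); print(u,v)
E
```

```text
time: 6.8
tool_pos: [512.3, 21.8, 3.4]
tcp_rot: [180.0, -0.2, 0.0]
ft_force: [0.1, -0.8, -0.1]
finger_gap: 19.3
time: 7.5
tool_pos: [510.2, 75.1, 1.2]
tcp_rot: [-180.0, 0.0, 0.1]
ft_force: [0.3, 0.3, 0.2]
finger_gap: 19.5
top depth-based 0  rim mid 
scene depth-based 16 [512.2  91.3   9.9] rim mid [515.2  95.1   9.9]
298 189
```

View pics/c5.png

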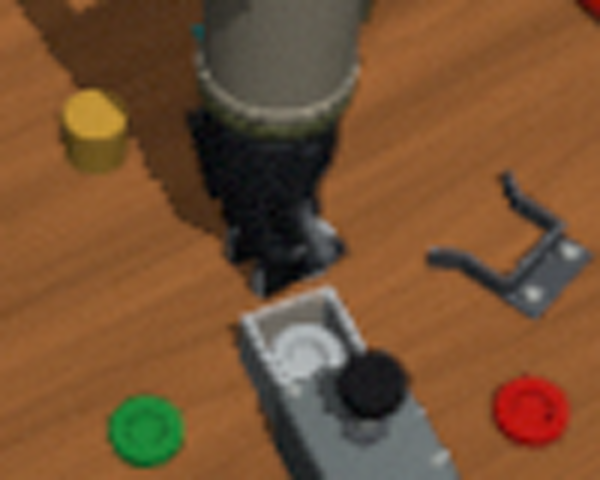

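The disc shows partly as a grey patch at c5 (325,240), ahead of the fingers, so I'll keep pushing.

```bash
python3 -m pendant '[[0.23,0,-9,-0.5,0],[0.23,0,-10,0,0],[0.23,0,-10,0,0],[0.23,0,-10,0,0],[0.23,0,-10,0,0],[0.23,0,-10,0,0],[0.23,0,-10,0,0],[0.23,0,-9,0,0],[0.23,0,-8,0,0],[0.23,0,0,0,0]]'
python3 -m pendant '[[0.23,0,12,0,0],[0.23,0,20,-5,0],[0.23,0,20,-45,0],[0.23,0,0,-45,0],[0.23,0,0,-40,8],[0.23,0,0,0,8],[0.23,0,0,0,8],[0.23,0,0,0,8],[0.23,0,0,0,8],[0.23,0,0,0,8]]'
python3 disc.py 5 509 191 40
python3 - <<'E'
from h import *
for n in("top","scene"):
    c=cv2.imread(f"pics/{n}5.png"); u,v=proj(n,[[530,180,5]])[0].astype(int)
    cv2.imwrite(f"pics/z{n}.png",cv2.resize(c[v-45:v+45,u-33:u+33],None,fx=6,fy=6,interpolation=cv2.INTER_CUBIC)); print(n,u,v)
cv2.imwrite("pics/c6.png",np.hstack([cv2.imread("pics/ztop.png"),cv2.imread("pics/zscene.png")]))
E
```

```text
time: 8.6
tool_pos: [510.3, 161.0, 1.8]
tcp_rot: [-180.0, -0.0, 0.1]
ft_force: [0.6, -0.2, -0.3]
finger_gap: 19.8
time: 9.6
tool_pos: [510.2, 106.5, 136.7]
tcp_rot: [180.0, -0.0, -48.3]
ft_force: [0.5, -0.1, 0.6]
finger_gap: 20.1
top depth-based 7 [495.1 204.7  10.1] rim mid [494.5 204.9  10.1]
scene area 101 px [316.7 179.4] world [511.8 190.5   9. ]
scene depth-based 77 [512.6 191.4   9.4] rim mid [511.2 182.5  10. ]
top 198 183
scene 317 184
```

View pics/c6.png

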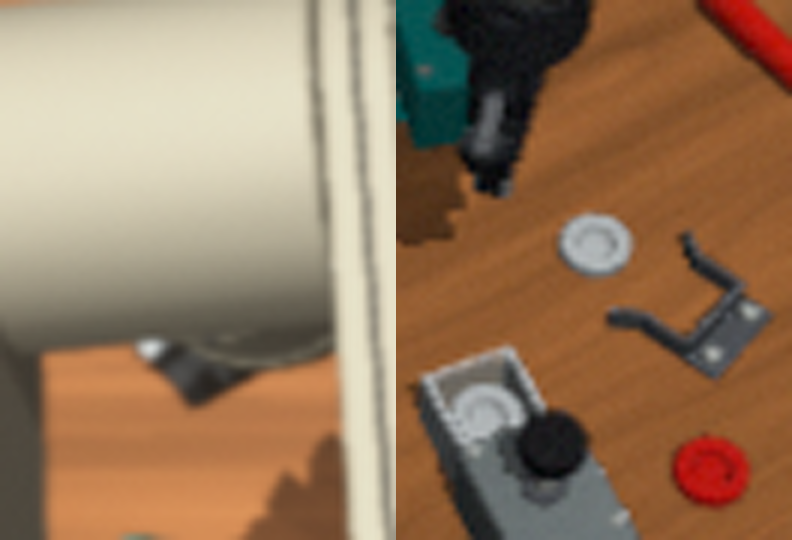

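The disc is at about (511,191), as predicted, and lies on the nest axis (nest minus disc at about 15–16°). Next I'll get behind it, facing the nest.

```bash
python3 -m pendant '[[0.23,0,0,0,8.5],[0.23,0,0,0,8.5],[0.23,0,0,0,8.5],[0.23,-27,7,0,0],[0.23,-27,7,0,0],[0.23,-27.5,7.5,0,0],[0.23,0,0,0,0]]'
```

```text
time: 10.4
tool_pos: [465.0, 181.4, 136.6]
tcp_rot: [180.0, 0.0, -73.1]
ft_force: [-0.1, -0.4, -0.1]
finger_gap: 19.9
```

```bash
python3 -m pendant '[[0.23,3,0,45,1],[0.23,0,0,45,0],[0.23,0,0,30,0],[0.23,0,0,10,0],[0.23,0,0,4,0],[0.23,0,0,0.5,0],[0.23,0,0,0,0]]'
python3 -m pendant '[[0.23,0,-8,0,0],[0.23,0,-8,0,0],[0.23,0,-8,0,0],[0.23,0,-8,0,0],[0.23,0,-8,0,0],[0.23,0,-8,0,0],[0.23,0,-6,0,0],[0.23,0,0,0,0]]'
python3 disc.py 6 548 202 45
python3 - <<'E'
from h import *
n="scene";c=cv2.imread(f"pics/{n}6.png"); u,v=proj(n,[[550,202,5]])[0].astype(int)
cv2.imwrite("pics/c7.png",cv2.resize(c[v-35:v+35,u-45:u+45],None,fx=7,fy=7,interpolation=cv2.INTER_CUBIC)); print(u,v)
E
```

```text
time: 11.1
tool_pos: [469.1, 177.3, 4.2]
tcp_rot: [-179.8, -0.0, -74.4]
ft_force: [1.4, 0.3, 0.0]
finger_gap: 20.2
time: 11.9
tool_pos: [520.2, 191.7, 2.3]
tcp_rot: [-180.0, -0.0, -74.5]
ft_force: [-0.5, 0.2, 0.3]
finger_gap: 19.4
top depth-based 5 [560.  170.9  13.1] rim mid [560.3 170.7  12.5]
scene area 111 px [324.6 186.2] world [551.6 197.1   9. ]
scene depth-based 117 [552.8 200.7   9.7] rim mid [554.  203.2  10. ]
325 185
```

View pics/c7.png

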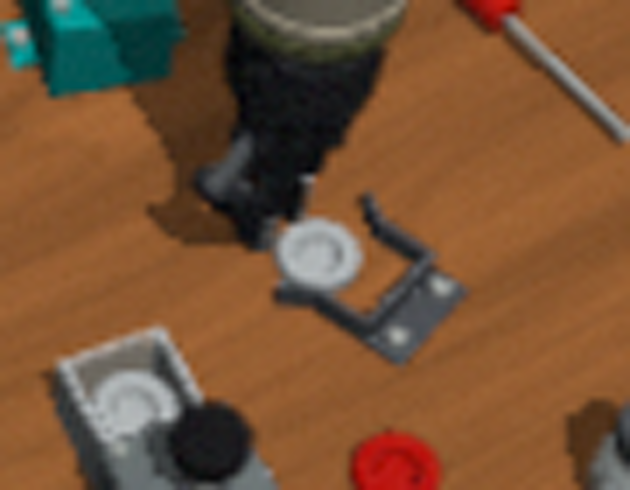

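The disc is at the nest mouth, c7 (318,255), about 3 mm towards the right wall. I'll push on with a small shift left, watching the force.

```bash
python3 -m pendant '[[0.23,-1.5,-4,0,0],[0.23,-1.5,-4,0,0],[0.23,0,-4,0,0],[0.23,0,0,0,0]]'
python3 -m pendant '[[0.23,0,-2,0,0],[0.23,0,-1.5,0,0],[0.23,0,0,0,0]]'
python3 -m pendant '[[0.23,0,-1.5,0,0],[0.23,0,0,0,0]]'
```

```text
time: 12.4
tool_pos: [530.8, 197.9, 2.6]
tcp_rot: [-180.0, -0.0, -74.4]
ft_force: [-0.1, 0.8, -0.2]
finger_gap: 19.6
time: 12.7
tool_pos: [533.7, 198.6, 2.3]
tcp_rot: [-180.0, 0.0, -74.5]
ft_force: [0.3, -0.3, 0.5]
finger_gap: 19.8
time: 12.9
tool_pos: [535.1, 199.0, 2.3]
tcp_rot: [-180.0, -0.0, -74.4]
ft_force: [-1.0, 0.6, 0.4]
finger_gap: 19.4
```

```bash
python3 -m pendant '[[0.23,0,-1,0,0],[0.23,0,0,0,0]]'
```

```text
time: 13.1
tool_pos: [536.0, 199.3, 2.3]
tcp_rot: [-180.0, 0.0, -74.4]
ft_force: [-0.1, -0.8, -0.3]
finger_gap: 19.9
```

```bash
python3 -m pendant '[[0.23,0,-1,0,0],[0.23,0,0,0,0]]'
```

```text
time: 13.3
tool_pos: [537.0, 199.6, 2.3]
tcp_rot: [-180.0, 0.0, -74.4]
ft_force: [-0.3, -0.2, 0.1]
finger_gap: 19.5
```

```bash
python3 -m pendant '[[0.23,0,-1,0,0],[0.23,0,0,0,0]]'
```

```text
time: 13.5
tool_pos: [538.0, 199.8, 2.3]
tcp_rot: [-180.0, 0.0, -74.4]
ft_force: [-0.5, 0.0, 0.3]
finger_gap: 19.9
```

```bash
python3 -m pendant '[[0.23,0,-1,0,0],[0.23,0,0,0,0]]'
```

```text
time: 13.7
tool_pos: [538.9, 200.1, 2.3]
tcp_rot: [-180.0, 0.0, -74.4]
ft_force: [-1.1, 0.6, -0.2]
finger_gap: 19.3
```

```bash
python3 -m pendant '[[0.23,0,-1,0,0],[0.23,0,0,0,0]]'
```

```text
time: 13.9
tool_pos: [539.9, 200.3, 2.3]
tcp_rot: [-180.0, -0.0, -74.4]
ft_force: [0.1, -0.6, 0.3]
finger_gap: 19.5
```

```bash
python3 disc.py 7 565 206 45; python3 - <<'E'
from h import *
n="scene";c=cv2.imread(f"pics/{n}7.png"); u,v=proj(n,[[565,205,5]])[0].astype(int)
cv2.imwrite("pics/c8.png",cv2.resize(c[v-30:v+30,u-40:u+40],None,fx=8,fy=8,interpolation=cv2.INTER_CUBIC)); print(u,v)
E
```

```text
top depth-based 5 [583.4 183.6  10.4] rim mid [585.9 184.2  10. ]
scene area 135 px [331.6 189.7] world [577.6 209.1   9. ]
scene depth-based 138 [573.8 211.1  10. ] rim mid [573.4 207.1  10. ]
328 188
```

View pics/c8.png

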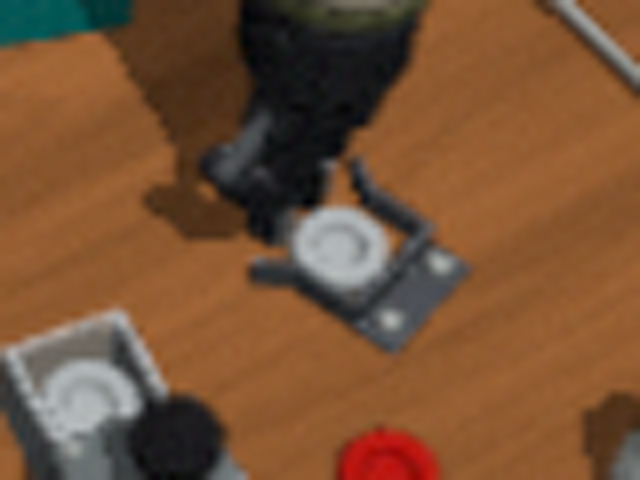

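The disc is nearly home at c8 (340,248), and no wall contact has registered yet. I'll continue in 1 mm steps.

```bash
python3 -m pendant '[[0.23,0,-1,0,0],[0.23,0,0,0,0]]'
```

```text
time: 14.2
tool_pos: [540.8, 200.6, 2.3]
tcp_rot: [-180.0, 0.0, -74.4]
ft_force: [-0.6, -0.6, -0.2]
finger_gap: 19.6
```

```bash
python3 -m pendant '[[0.23,0,-1,0,0],[0.23,0,0,0,0]]'
```

```text
time: 14.4
tool_pos: [541.7, 200.8, 2.3]
tcp_rot: [180.0, 0.0, -74.4]
ft_force: [-0.2, 0.3, 0.3]
finger_gap: 19.9
```

```bash
python3 -m pendant '[[0.23,0,-1,0,0],[0.23,0,0,0,0]]'
```

```text
time: 14.6
tool_pos: [542.1, 201.0, 2.1]
tcp_rot: [179.9, 0.0, -74.4]
ft_force: [-3.4, -1.9, 2.1]
finger_gap: 19.7
```

```bash
python3 -m pendant '[[0.23,0,-0.8,0,0],[0.23,0,0,0,0]]'
```

```text
time: 14.8
tool_pos: [542.3, 201.0, 1.9]
tcp_rot: [179.9, -0.0, -74.4]
ft_force: [-6.3, -2.3, 3.8]
finger_gap: 19.4
```

The force is rising along the push axis, which suggests firm contact. I'll back off and check with a clear view.

```bash
python3 -m pendant '[[0.23,0,3,0,0],[0.23,0,12,0,0],[0.23,0,15,0,0],[0.23,0,10,-30,0],[0.23,0,0,-45,0],[0.23,0,0,-45,0],[0.23,40,0,0,0],[0.23,45,0,0,0],[0.23,45,0,0,0],[0.23,45,0,0,0]]'
python3 -m pendant '[[0.23,45,0,0,0],[0.23,45,0,0,0],[0.23,45,0,0,0],[0.23,45,0,0,0],[0.23,0,0,0,0]]'
python3 disc.py 8 570 208 35
python3 - <<'E'
from h import *
for n in("top","scene"):
    c=cv2.imread(f"pics/{n}8.png"); u,v=proj(n,[[570,180,5]])[0].astype(int)
    cv2.imwrite(f"pics/z{n}.png",cv2.resize(c[v-40:v+40,u-28:u+28],None,fx=7,fy=7,interpolation=cv2.INTER_CUBIC)); print(n,u,v)
cv2.imwrite("pics/c9.png",np.hstack([cv2.imread("pics/ztop.png"),cv2.imread("pics/zscene.png")]))
E
```

```text
time: 15.8
tool_pos: [552.7, 20.5, 123.0]
tcp_rot: [-179.9, -0.0, -74.4]
ft_force: [0.4, -0.1, -0.2]
finger_gap: 19.9
time: 16.3
tool_pos: [601.2, -157.3, 122.7]
tcp_rot: [-179.9, -0.2, -74.7]
ft_force: [-0.4, 1.2, 0.4]
finger_gap: 19.7
top area 275 px [188.6 167.5] world [574.7 208.    9. ]
top depth-based 195 [571.4 208.8   9.7] rim mid [574.9 210.   10. ]
scene area 105 px [331.2 188.9] world [574. 210.   9.]
scene depth-based 109 [572.8 210.4  10. ] rim mid [571.3 208.   10. ]
top 198 169
scene 323 192
```

View pics/c9.png

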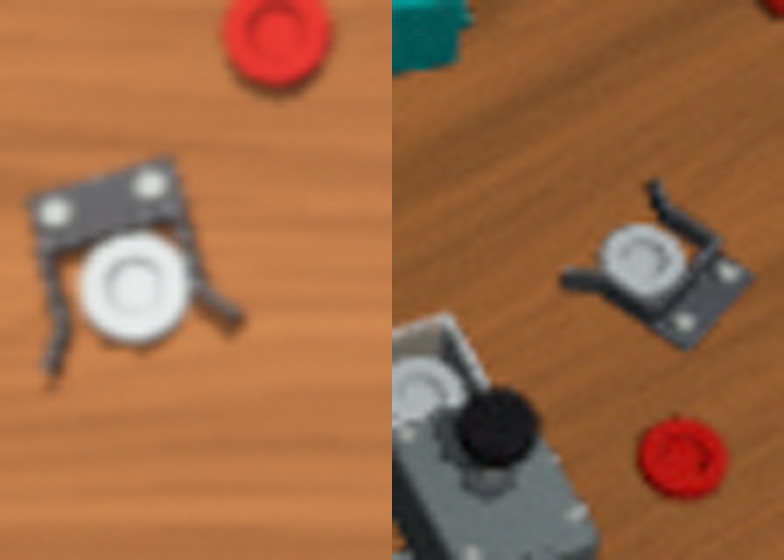

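The top view shows the disc in the nest at c9 (135,288), touching the back plate along its upper edge. The plunger is up and the remaining discs are in the magazine, so I'm handing in.

```bash
python3 -c "from bench import hand_in; print(hand_in())"
```

```text
the job is handed in; nothing more can be done
None
```

I pressed the grey feeder's plunger once to its stop and let it come back up, which fed out one disc. I then pushed that disc along the bench into the nest and handed the job in at about 16 s of robot time.

I used the two slightly open fingertips as a fork rather than a single fingertip. The disc was pushed left first and then along the nest's axis; the fingers never gripped or lifted it.

**Checks that agree:**
- **Plunger:** the tool stopped at 74 mm above the bench, which is 36 mm of travel, and the force rose to about 15 N there. The last pictures show it up again.
- **Disc in the nest:** pushing force rose from about 0 to 6 N along the nest axis over the last steps. After I backed off, the top view shows the disc flat and touching the back plate, nearer the right-hand wall.
- **Other discs and bystanders:** discs are still in the magazine in the last pictures. I saw nothing disturbed, but I did not measure the loose bystanders again.

**Checks that disagree:**
- **Nest position:** the two cameras differ by several millimetres on the nest's x (563 and 571 mm). The disc ended at about 572 mm, roughly 6 mm beyond my combined estimate of home (566 mm). I relied on the contact force and the picture for the back wall, not that estimate.
- **Press force:** part-way down I read about 8 N, less than the stated spring force.

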